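Unhook a tacky sprayed panel and stand it in the drying rack

TASK

Take the freshly sprayed panel down from the barbed wire hook of the drying stand and stand it upright, fully down, in the empty middle gap of the dowel rack. The paint is still tacky, so hold the panel only by its bare plywood tab. Ease it gently over the barb by feel, since the light wire must never be forced, let go of the panel only once it stands in the rack, and leave the other things where they are.

Things in the scene. Friction and masses are not known exactly. Their poses are not given: they have to be found in the camera images.
- tab (a point): Mid-thickness of the grip zone of the panel's bare plywood tab (50 wide, 10 thick, rising 104 above the middle of the board's top edge). Grip zone: the solid top 65 of the tab, above a slot cut through it. This point: 24 below the tab's top, 48 above the slot's centre, 180 above the foot. x = through the thickness (painted side), y = across the width, z = up the tab.
- slot (a point): Centre of the rectangular slot through the tab: 14 wide (y), 14 high (z), 10 deep (x); its lower edge is 25 above the board. The panel (one loose part, 0.1 to 0.2 kg) hangs plumb at the start, the slot's upper edge resting on the hook wire. Axes as tab.
- foot (a point): Middle of the bottom edge of the panel's board, mid-thickness. Axes as tab.
- board: The panel's sprayed board, 130 wide, 100 high, 8 thick, fixed under the tab; tacky paint, the fingers must not touch it. Origin at foot.
- stand: Fixed drying stand. Origin on the table below where the panel hangs; x = the way the hook points (away from the robot), z up. Steel base 150 x 130 x 12; post 14 diameter, axis at x = -48, topped by a 20 diameter clamp boss centred at height 215. The springy wire hook gives up or down: about 1 mm per 5 N at its tip. The panel must not load it beyond 10 N.
- hang (a point): On the hook wire's centre line where the panel hangs: height 215, 48 out from the post axis. Axes as stand. The wire, 5 diameter, lies in the x-z plane: level to x = 34, then climbing 33 degrees for 30 mm to the tip at about x = 59, z = 16. From x = 7 outwards it is bent up or down by use by up to 10 degrees, not told (tip up to 9 higher or lower).
- clamp (a point): Clamp boss at the post's top, height 215, where the hook starts; axes as stand. The hook's barb, 4 diameter, turns back from the tip: its point lies 9 back along the climb and 7 above the wire's centre line, so tip and barb measure 11.5 across. The slot passes only with the tab's top leaned to the post about as much as the tip climbs, its lower edge close under the wire.
- rack: Fixed wooden rack: base 140 (x) x 180 (y) x 16 with upright dowels, 10 diameter, 45 high, forming three gaps at x = -42, 0, 42. Each gap is 14 wide, between dowels at y = -40 and 40; a panel stands in it on its bottom edge, faces across x. Outer gaps hold finished boards, the middle one is empty. Origin under the base's centre.
- gap (a point): Middle of the rack's empty middle gap, on the base's top face, 16 above the table. Axes as rack. Either face of the panel may look to +x.
- blank_near: Finished board standing in the rack's gap at x = -42, 8 x 110 x 80 high; origin at the middle of its bottom edge. To be left alone.
- blank_far: Finished board standing in the rack's gap at x = 42, 8 x 110 x 70 high; origin at the middle of its bottom edge. To be left alone.
- tape: Roll of masking tape lying flat, 92 outside diameter, 24 high; origin at its underside's centre. To be left alone.
- can: Small spray can standing up, 52 diameter, 157 high; origin at its underside's centre. To be left alone.
Not all that is in view belongs to the job. What is meant by the rack is not green or pink, and is the smaller of those in its own colour.

How it is judged:
By the outcome, as a careful person would: the job done as asked, in the order asked, and still so for the second after the job is handed in, with the robot touching nothing.
It also fails if it takes over 72 s, if anything falls off the work surface, if the arm or the gripper's body presses on something with over 40 N, if the wrist force passes 120 N, or if a joint passes its speed limit or range.

ROBOT

A 6-joint arm with a two-finger parallel gripper is mounted at the origin on the work surface. World frame = base frame: x ahead of the robot, y to its left, z up, the work surface at z = 0. Lengths are in m, angles in rad, forces in N, time in s.
With the tool pointing down it reaches from about 0.35 to 0.975 m from the base axis. Payload 4.9 kg.
Tool frame: the origin (TCP) lies on the centre line of the jaws, within the pads' length; the fingertips stand 14 mm ahead of it and the grasp point (between the pads) lies 5 mm behind it; z points along the fingers, y is the line along which they close (so a half turn about z gives the same grasp; the last joint's range is limited). The gripper opens to 85 mm and grips with 20 to 120 N. Pads are 22 mm wide; open, the fingers measure 114 mm over their backs; the gripper's body (76 mm by 85 mm) begins 54 mm behind the grasp point. The pads swing forward as they close: fully open they stand 13 mm farther back than shut.
Start: joints at [-1.305, 0.053, 1.613, -0, 1.476, -0.119], TCP at [0.235, -0.579, 0.245] pointing down, gripper open.
Joint ranges: [-3.01, 3.01], [-1.01, 2.22], [0.06, 2.58], [-1.02, 4.17], [0.09, 2.62], [-3.14, 3.14]. Speed limits (rad/s): [2.57, 2.57, 3.14, 3.14, 3.14, 3.14].

INTERFACE

Orientations are given as a unit quaternion [w, x, y, z].
In Python, from plant import * gives the robot as it stands.
- The arm moves only by the tool send_rows, never from a script. Its argument "steps" is a list of rows, each an object with "translation": the shift along the tool's x, y, z in cm, a list of three; "delta_rot": the turn, a rotation vector about the tool's x, y, z in rad, a list of three; "jaw": the finger opening in cm, from 0 to 8.54. In form: [{"translation": [dx, dy, dz], "delta_rot": [rx, ry, rz], "jaw": jaw}, ...]. A call has exactly 8 rows; each row is the pose to reach, as a shift and turn from the pose commanded when the call began, along the tool's axes at that moment; what a row does not reach only later rows make up. A row lasts 1/10 s, in which the tool goes at most 50 mm and 8.59 degrees, less where a joint would pass 70% of its speed; a pose out of reach is approached as far as the arm can. A call with a gripper value outside its range is refused whole. The fingers move at their own pace and stop on an object; the grip force is fixed at half the most. Time passes only in rows, so rows that repeat a pose let the fingers close, or fill a call up. It gives the time, the measured TCP pose, the force, the opening and the grip force at its end, in the units of the state.
- state(): the state, without advancing time (a new reading comes with each control period).
- grab_frame(name): name is "scene" or "top" or "wrist"; returns a dict with "pixels" (384x512x3 uint8, blue, green, red), "range_z" (384x512 float32, m along the optical axis (not along the pixel's ray), 0 where there is no reading), "fx", "fy", "cx", "cy" (pixels), "rvec" (rotation vector, rad) and "tvec" (3), from world to camera coordinates, as OpenCV has them. Camera axes: x right, y down, z forward; pixel columns grow to the right and rows downward; lengths in m; the calibration is good to about 2 mm. The wrist camera is an equidistant fisheye: a pixel r from the principal point sees the ray r / f radians off the axis. A picture is of the moment at which its call begins.
- job_done(): hands the job in; it is judged then, once.
The state is a dict: "time": time; "joint_pos": joint angles; "joint_vel": joint speeds; "joint_efforts": joint torques, N m; "tool_pos": TCP position; "tool_rot": TCP orientation; "contact_force": force on the tool from outside, world axes, zero at the start; "ft_torque": the same for the moment, N m; "gripper_width": opening from 0.0 (shut) to 1.0 (fully open); "grasp_force": force on a finger pad.
Only numpy, scipy, OpenCV 4.12 (cv2) and the standard library are available. Lean on these libraries where they do the work, as an engineer would, in place of code of your own. Each camera call takes 0.05 s, during which the arm holds its last target. There are 200 camera calls.

## Working session

There is one attempt and no reset: what is moved stays moved. The work goes in short steps, Python scripts to look and compute and a tool call to move; the robot and the scene stay as the last step left them, time stands still between calls to the robot, and variables do not carry over. Pictures are saved under pics/ and viewed, at most 10 in all, crops included, and the job is handed in when it is done.

Besides the shell and the picture viewer there is one more tool, called after ">>>" as name([rows], argument=value, ...), one row to a line, values as JSON. send_rows: Moves the arm, as the interface text tells. Its arguments: {"type":"object","properties":{"steps":{"type":"array","items":{"type":"object","properties":{"translation":{"type":"array","items":{"type":"number"}},"delta_rot":{"type":"array","items":{"type":"number"}},"jaw":{"type":"number"}}}}},"required":["steps"]}

```bash
mkdir -p pics; ls
python3 - <<'E'
from plant import *
import cv2,numpy as np,pickle
s=state();print({k:np.round(v,3) for k,v in s.items()})
for n in("scene","top"):
    f=grab_frame(n);pickle.dump(f,open(n+'.pkl','wb'));cv2.imwrite(f'pics/{n}0.png',cv2.resize(f['pixels'],(800,600)))
    print(n,f['fx'],f['fy'],f['cx'],f['cy'],f['rvec'],f['tvec'])
E
```

```text
pics
{'time': np.float64(0.0), 'joint_pos': array([-1.305,  0.053,  1.614, -0.   ,  1.476, -0.119]), 'joint_vel': array([ 0.   , -0.001,  0.001,  0.001, -0.   ,  0.   ]), 'joint_efforts': array([ 1.0000e-03, -3.9368e+01, -3.7018e+01, -0.0000e+00,  7.0000e-03,
       -0.0000e+00]), 'tool_pos': array([ 0.234, -0.579,  0.244]), 'tool_rot': array([-0.001,  0.982,  0.191, -0.   ]), 'contact_force': array([ 0.427,  0.139, -0.094]), 'ft_torque': array([-0.019,  0.037, -0.036]), 'grasp_force': np.float64(0.0), 'gripper_width': np.float64(0.997)}
scene 439.2619871301939 439.2619871301939 260.1213193665497 191.49861720560736 [ 2.19629238  0.71195179 -0.29419228] [-0.3969494  -0.09120545  1.52740213]
top 448.01019808488064 448.01019808488064 257.8211124508103 189.12749711821408 [ 2.16821928 -2.22470986  0.10373634] [-0.00916616  0.52107626  1.43986572]
```

View pics/scene0.png

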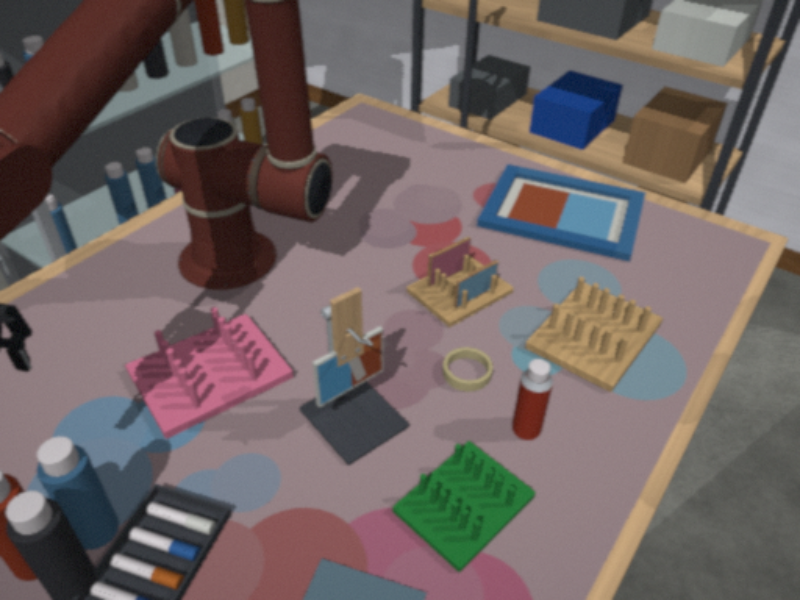

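View pics/top0.png

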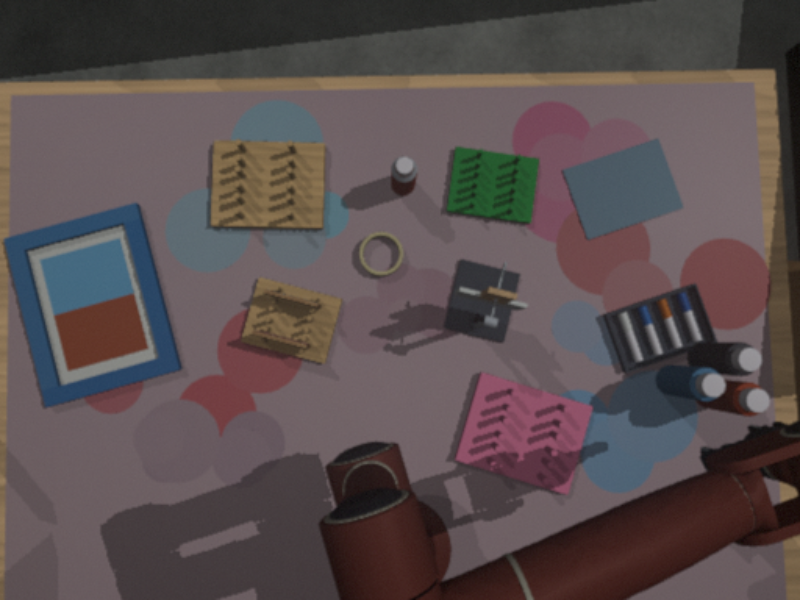

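The scene and top pictures show these rack candidates (top picture pixels, 800x600):
- small wooden rack holding two boards, (290,320)
- large wooden rack, (268,185)
- green rack, (492,185)
- pink rack, (525,432)

I choose the small wooden one. The panel hangs on the dark stand at (488,295), with the boss at (491,321) and the hook tip near (503,268). Next I measure from the point clouds.

```bash
cat > h.py <<'E'
import numpy as np,cv2,pickle
def cloud(f):
    d=f['range_z'];v,u=np.mgrid[:d.shape[0],:d.shape[1]]
    p=np.stack([(u-f['cx'])/f['fx']*d,(v-f['cy'])/f['fy']*d,d],-1)
    R=cv2.Rodrigues(np.array(f['rvec']))[0]
    w=(p-np.array(f['tvec']))@R   # R^T (p-t)
    w[d<=0]=np.nan
    return w
E
python3 - <<'E'
from h import *
T=pickle.load(open('top.pkl','rb'));S=pickle.load(open('scene.pkl','rb'))
wt=cloud(T);ws=cloud(S)
def at(u,v): return np.round(wt[int(v*.64),int(u*.64)],3)
for n,p in dict(rack=(268,350),boss=(491,321),tabtop=(503,295),tip=(503,268),can=(404,163),base=(470,270)).items():print(n,at(*p))
def sub(w,c,r,z0,z1):
    m=(np.hypot(w[...,0]-c[0],w[...,1]-c[1])<r)&(w[...,2]>z0)&(w[...,2]<z1);return w[m]
rc=at(290,330)[:2]
for nm,w in(('top',wt),('scene',ws)):
    p=sub(w,rc,.13,.010,.022);r=cv2.minAreaRect(p[:,:2].astype(np.float32)*1000);print(nm,'rackbase',len(p),r,np.median(p[:,2]))
    p=sub(w,rc,.11,.066,.12);print('boards',len(p),p.min(0),p.max(0))
    np.save('b_'+nm,p)
    sc=at(491,300)[:2]
    p=sub(w,sc,.15,.008,.017);r=cv2.minAreaRect(p[:,:2].astype(np.float32)*1000);print(nm,'standbase',len(p),r)
    p=sub(w,sc,.09,.13,.32);np.save('p_'+nm,p)
    for a in np.arange(.13,.32,.02):
        q=p[(p[:,2]>a)&(p[:,2]<a+.02)]
        if len(q):print(np.round(a,2),len(q),np.round(q.min(0),3),np.round(q.max(0),3),np.round(np.median(q,0),3))
E
python3 - <<'E'
import cv2,pickle
S=pickle.load(open('scene.pkl','rb'))['pixels']
T=pickle.load(open('top.pkl','rb'))['pixels']
a=cv2.resize(S[175:300,185:285],(480,600),interpolation=2);b=cv2.resize(T[160:245,140:235],(320,286),interpolation=2);c=cv2.resize(T[150:230,270:350],(320,314),interpolation=2)
import numpy as np
cv2.imwrite('pics/crop1.png',np.hstack([a,np.vstack([b,c])]))
E
```

```text
rack [0.415 0.263 0.   ]
boss [ 0.458 -0.173  0.224]
tabtop [ 0.501 -0.185  0.283]
tip [ 0.577 -0.234  0.001]
can [ 0.765 -0.026  0.159]
base [ 0.574 -0.163  0.014]
top rackbase 1895 ((444.7113037109375, 217.43209838867188), (187.88531494140625, 202.6841583251953), 73.66114807128906) 0.016282322107757145
boards 216 [0.41922637 0.14932857 0.06672356] [0.53541862 0.27783732 0.10472568]
top standbase 1205 ((499.8508605957031, -177.65151977539062), (286.3280334472656, 278.3249816894531), 57.2090950012207)
0.13 27 [ 0.449 -0.238  0.13 ] [ 0.519 -0.122  0.15 ] [ 0.497 -0.167  0.139]
0.15 31 [ 0.454 -0.245  0.151] [ 0.52  -0.122  0.169] [ 0.498 -0.179  0.161]
0.17 91 [ 0.481 -0.249  0.17 ] [ 0.522 -0.122  0.19 ] [ 0.505 -0.162  0.179]
0.19 14 [ 0.492 -0.203  0.19 ] [ 0.51  -0.16   0.209] [ 0.499 -0.177  0.202]
0.21 148 [ 0.444 -0.206  0.212] [ 0.55  -0.143  0.23 ] [ 0.464 -0.175  0.221]
0.23 26 [ 0.492 -0.204  0.23 ] [ 0.56 -0.16  0.25] [ 0.502 -0.191  0.237]
0.25 17 [ 0.491 -0.207  0.251] [ 0.511 -0.161  0.269] [ 0.498 -0.184  0.261]
0.27 81 [ 0.492 -0.209  0.27 ] [ 0.513 -0.16   0.288] [ 
[... 292 characters left out ...]
51675415039062), (131.20826721191406, 227.2916259765625), 74.54827880859375)
0.13 260 [ 0.451 -0.251  0.13 ] [ 0.524 -0.127  0.15 ] [ 0.504 -0.187  0.14 ]
0.15 259 [ 0.453 -0.25   0.15 ] [ 0.525 -0.127  0.17 ] [ 0.503 -0.189  0.16 ]
0.17 251 [ 0.451 -0.251  0.17 ] [ 0.524 -0.123  0.19 ] [ 0.502 -0.195  0.178]
0.19 125 [ 0.45  -0.211  0.19 ] [ 0.514 -0.162  0.21 ] [ 0.503 -0.187  0.2  ]
0.21 191 [ 0.448 -0.212  0.21 ] [ 0.563 -0.162  0.23 ] [ 0.506 -0.189  0.22 ]
0.23 127 [ 0.489 -0.212  0.23 ] [ 0.561 -0.163  0.25 ] [ 0.505 -0.192  0.24 ]
0.25 129 [ 0.491 -0.213  0.25 ] [ 0.514 -0.164  0.27 ] [ 0.505 -0.189  0.261]
0.27 145 [ 0.491 -0.211  0.27 ] [ 0.513 -0.162  0.286] [ 0.504 -0.189  0.281]
```

View pics/crop1.png

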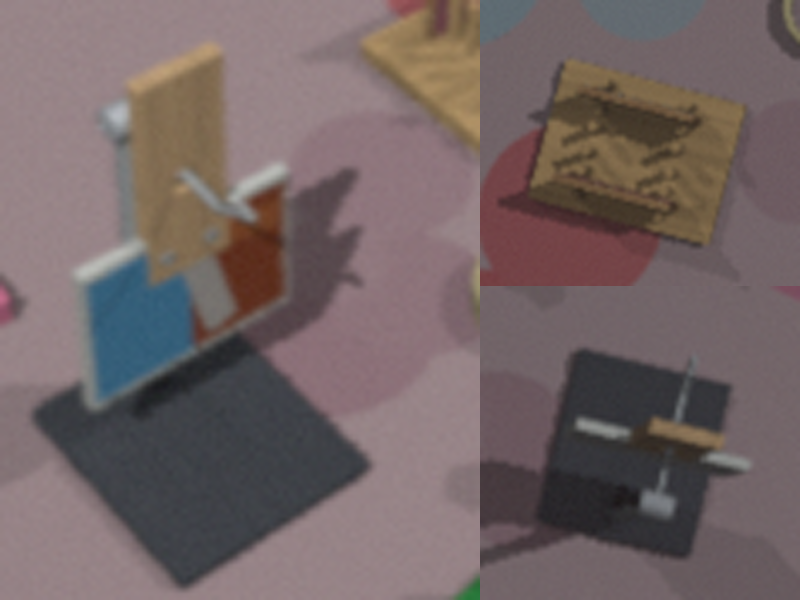

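The crop confirms the choices. The small wooden rack holds two boards and its middle gap is free. The panel hangs by its tab, with the barb pointing back at crop (190,180) and the wire tip at about (250,215). Now I fit the poses.

Run:
```python
from h import *
T=pickle.load(open('top.pkl','rb'));S=pickle.load(open('scene.pkl','rb'))
wt=cloud(T);ws=cloud(S)
def fitline(q):
    q=q-0;c=np.median(q,0);vx,vy,x,y=cv2.fitLine((q*1000).astype(np.float32),cv2.DIST_HUBER,0,.01,.01).ravel();return np.degrees(np.arctan2(vy,vx)),c
# rack base
for nm,w in(('top',wt),('scene',ws)):
    m=((w[...,2]>.010)&(w[...,2]<.12)).astype(np.uint8)
    m=cv2.morphologyEx(m,cv2.MORPH_OPEN,np.ones((3,3),np.uint8))
    n,l=cv2.connectedComponents(m)
    d=np.hypot(w[...,0]-.47,w[...,1]-.21);d[(m==0)|np.isnan(d)]=9
    L=l[np.unravel_index(np.argmin(d),d.shape)];P=w[l==L];B=P[(P[:,2]<.022)]
    print(nm,'rack',len(B),cv2.minAreaRect((B[:,:2]*1000).astype(np.float32)))
    b=np.load('b_'+nm+'.npy');
    d0=np.array([.96,-.28]);s=(b[:,:2]-[.475,.212])@d0
    for lo,hi in((-.07,-.02),(.02,.07)):
        q=b[(s>lo)&(s<hi)]
        if len(q)>8:
            e,c=fitline(q[:,:2]);u=np.array([np.cos(np.radians(e)),np.sin(np.radians(e))]);t=q[:,:2]@u
            print(' board',len(q),e,c,'mid',c[:2]+u*((t.min()+t.max())/2-c[:2]@u),t.max()-t.min(),np.percentile(q[:,2],98))
    p=np.load('p_'+nm+'.npy')
    q=p[(p[:,2]>(.278 if nm=='top' else .25))];print(' tab line',len(q),fitline(q[:,:2]),cv2.minAreaRect((q[:,:2]*1000).astype(np.float32)),np.percentile(q[:,2],[50,98]))
    q=p[(p[:,2]<.18)&(p[:,0]>.48)];print(' brd line',len(q),fitline(q[:,:2]))
    yaw=np.radians(-16);ex=np.array([np.cos(yaw),np.sin(yaw)]);
    s=(p[:,:2]-[.502,-.186])@ex;t=(p[:,:2]-[.502,-.186])@[-ex[1],ex[0]]
    k=(s>.012)&(p[:,2]>.2)&(abs(t)<.02);o=np.argsort(s[k]);print(np.round(np.c_[s[k],t[k],p[k][:,2]][o]*1000).astype(int).tolist())
    k=(s<-.02)&(p[:,2]>.205);print('boss',np.round(np.median(np.c_[s[k],t[k],p[k][:,2]],0)*1000),np.round(np.min(np.c_[s[k],t[k],p[k][:,2]],0)*1000),np.round(np.max(np.c_[s[k],t[k],p[k][:,2]],0)*1000))
```

```text
top rack 1859 ((475.8974914550781, 212.14447021484375), (180.55821228027344, 139.72775268554688), 73.69435119628906)
 board 111 73.7363 [0.4359592  0.22509605] mid [0.43594682 0.22505359] 0.10957091109977041 0.10243481702281765
 board 104 73.63242 [0.51562887 0.20089779] mid [0.51595711 0.20201539] 0.10922377793824717 0.0939476878738772
 tab line 74 (np.float32(74.38735), array([ 0.50101668, -0.18560844])) ((501.9294738769531, -184.93052673339844), (49.531436920166016, 10.098389625549316), 73.34855651855469) [0.28302248 0.2871828 ]
 brd line 107 (np.float32(73.99283), array([ 0.50321177, -0.16647846]))
[[13, -1, 215], [15, 0, 224], [15, 2, 215], [18, 2, 213], [19, 0, 215], [20, 4, 220], [20, 2, 224], [24, 2, 219], [25, -2, 212], [27, 2, 216], [27, -1, 217], [29, 3, 217], [30, 0, 218], [32, 3, 214], [33, 1, 219], [35, 2, 218], [36, -1, 217], [38, 2, 218], [39, 0, 219], [41, 3, 215], [42, 0, 219], [44, 1, 221], [46, 3, 227], [47, -1, 221], [48, 2, 234], [49, 3, 225], [51, 2, 232], [52, -1, 231], [54, 1, 235], [54, 3, 230], [57, 4, 233], [57, 1, 236], [60, 2, 236]]
boss [-47.   3. 222.]
[... 567 characters left out ...]
892 ]
 brd line 652 (np.float32(74.22304), array([ 0.50406745, -0.19561639]))
[[13, 2, 216], [15, 0, 215], [16, -3, 218], [17, -2, 215], [18, 1, 214], [18, 1, 217], [20, -1, 214], [21, 1, 216], [23, 0, 216], [26, 1, 216], [26, -2, 216], [27, 0, 215], [29, -1, 213], [31, 0, 218], [32, -1, 216], [33, 2, 215], [35, -2, 216], [36, -1, 213], [39, -3, 220], [42, -2, 221], [43, -2, 219], [44, -1, 222], [46, -2, 221], [47, 0, 224], [48, 0, 231], [51, -2, 225], [51, 1, 233], [51, 0, 230], [52, -1, 228], [54, -2, 224], [54, 1, 232], [54, -2, 228], [56, 0, 231], [57, -1, 230], [58, -2, 227], [60, 0, 231], [61, -1, 229], [61, 2, 231], [63, 0, 230]]
boss [-44. -10. 221.] [-53. -14. 206.] [-38.   3. 226.]
```

```bash
cat >> h.py <<'E'
from scipy.spatial.transform import Rotation as Ro
YAW=np.radians(-16.);TAB=np.array([.502,-.1855,.2585])
def cur(s): 
    q=s['tool_rot'];return np.array(s['tool_pos']),Ro.from_quat([q[1],q[2],q[3],q[0]])
def tool(yaw,lean=0): # lean>0: tool's back (tab top) leans toward -x of the part (deg)
    y=np.array([np.cos(yaw),np.sin(yaw),0]);z=np.array([0,0,-1.]);x=np.cross(y,z)
    return Ro.from_rotvec(-np.radians(lean)*np.cross([0,0,1],y))*Ro.from_matrix(np.c_[x,y,z])
def step(s,pos,R):
    p,R0=cur(s)
    return np.round(R0.inv().apply(np.array(pos)-p)*100,2),np.round((R0.inv()*R).as_rotvec(),4)
E
python3 - <<'E'
from h import *;from plant import *
s=state();print(step(s,[.502,-.1855,.36],tool(YAW)),cur(s)[1].as_matrix().round(3).tolist(),tool(YAW,30).as_matrix().round(2).tolist())
E
```

```text
(array([ 39.56, -26.43, -11.52]), array([-0.0016, -0.0011, -0.9068])) [[0.927, 0.375, -0.0], [0.375, -0.927, 0.002], [0.0, -0.002, -1.0]] [[0.28, 0.83, 0.48], [0.96, -0.24, -0.14], [0.0, 0.5, -0.87]]
```

>>> send_rows([
  {"translation": [0,0,-5],"delta_rot": [0,0,0],"jaw": 4},
  {"translation": [0,0,-10],"delta_rot": [0,0,0],"jaw": 4},
  {"translation": [4,-2.7,-12],"delta_rot": [0,0,-0.1],"jaw": 4},
  {"translation": [8,-5.3,-12],"delta_rot": [0,0,-0.2],"jaw": 4},
  {"translation": [12,-8,-12],"delta_rot": [0,0,-0.3],"jaw": 4},
  {"translation": [16,-10.6,-12],"delta_rot": [0,0,-0.4],"jaw": 4},
  {"translation": [20,-13.3,-12],"delta_rot": [0,0,-0.5],"jaw": 4},
  {"translation": [24,-16,-12],"delta_rot": [0,0,-0.6],"jaw": 4},
])

```text
time: 0.9
tool_pos: [0.3976, -0.339, 0.3648]
tool_rot: [-0.0, 0.88, 0.474, -0.0]
contact_force: [1.0, -2.1, 0.6]
gripper_width: 0.47
grasp_force: 0.0
```

Run:
```python
from h import *;from plant import *
s=state();print(step(s,[.502,-.1855,.36],tool(YAW)),cur(s)[0],s['time'],s['contact_force'])
```

```text
(array([18.57,  0.28,  0.48]), array([-4.00e-04, -3.00e-04, -3.03e-01])) [ 0.39757106 -0.33902856  0.3647934 ] 0.9 [ 1.02003232 -2.12069096  0.58192357]
```

>>> send_rows([
  {"translation": [4.6,0.1,0],"delta_rot": [0,0,-0.075],"jaw": 4},
  {"translation": [9.2,0.2,0.2],"delta_rot": [0,0,-0.15],"jaw": 4},
  {"translation": [13.8,0.2,0.4],"delta_rot": [0,0,-0.22],"jaw": 4},
  {"translation": [18.4,0.3,0.5],"delta_rot": [0,0,-0.3],"jaw": 4},
  {"translation": [18.5,0.3,0.5],"delta_rot": [0,0,-0.3],"jaw": 4},
  {"translation": [18.5,0.3,0.5],"delta_rot": [0,0,-0.3],"jaw": 4},
  {"translation": [18.5,0.3,0.5],"delta_rot": [0,0,-0.3],"jaw": 4},
  {"translation": [18.5,0.3,0.5],"delta_rot": [0,0,-0.3],"jaw": 4},
])

```text
time: 1.7
tool_pos: [0.5012, -0.1895, 0.3602]
tool_rot: [-0.0, 0.801, 0.598, -0.0]
contact_force: [-1.0, 0.6, 0.1]
gripper_width: 0.467
grasp_force: 0.0
```

Run:
```python
from h import *;from plant import *
f=grab_frame('wrist');pickle.dump(f,open('w1.pkl','wb'));cv2.imwrite('pics/w1.png',cv2.resize(f['pixels'],(800,600)))
s=state();print(step(s,[.502,-.1855,.2535],tool(YAW)),cur(s)[0],s['time'],s['contact_force'],s['joint_pos'])
# fisheye cloud
d=f['range_z'];v,u=np.mgrid[:384,:512];a=(u-f['cx'])/f['fx'];b=(v-f['cy'])/f['fy'];r=np.hypot(a,b)+1e-9
p=np.stack([a/r*np.tan(r)*d,b/r*np.tan(r)*d,d],-1);w=(p-np.array(f['tvec']))@cv2.Rodrigues(np.array(f['rvec']))[0]
w[(d<=0)|(r>1.4)]=np.nan;np.save('w1c',w)
ex=np.array([np.cos(YAW),np.sin(YAW)]);D=w[...,:2]-[.502,-.1855];S=D@ex;t=D@[-ex[1],ex[0]];Z=w[...,2]
k=(abs(t)<.03)&(abs(S)<.012)&(Z>.277)&(Z<.29);print('tabtop',k.sum(),S[k].min(),S[k].max(),t[k].min(),t[k].max(),np.median(Z[k]))
k=(abs(t)<.012)&(S>.012)&(S<.07)&(Z>.2)&(Z<.26)
for lo in range(12,68,4):
    q=k&(S>lo/1000)&(S<(lo+4)/1000)
    if q.sum():print(lo+2,q.sum(),np.round(np.percentile(Z[q],[10,50,90])*1000,1),np.round(np.median(t[q])*1000,1))
```

```text
(array([ 0.41, -0.04, 10.68]), array([-0.0001,  0.0002, -0.009 ])) [ 0.50124989 -0.18955171  0.36031024] 1.75 [-0.28407709 -0.82993045  0.17920309] [-5.00359502e-01 -2.02833114e-01  1.66635477e+00 -1.68466610e-04
  1.67809683e+00 -2.12111219e-01]
tabtop 880 -0.005472261441799532 0.004315061829135591 -0.024575314215858006 0.025064752395769177 0.28272580859715035
14 28 [215.3 216.8 217.5] 0.5
18 20 [215.3 216.6 217.5] 0.7
22 20 [214.8 216.8 217.4] 0.7
26 20 [215.1 216.4 217.1] 0.3
30 20 [215.4 215.9 216.9] 0.2
34 25 [215.5 216.4 217.4] 0.6
38 23 [217.1 218.4 219.9] 0.8
42 24 [219.3 220.9 222.2] 0.8
46 28 [220.9 222.9 231.5] 0.3
50 33 [224.  230.9 232.1] 1.2
54 27 [225.5 230.4 231.7] 1.5
58 24 [228.3 230.4 231.1] 1.0
62 8 [228.4 230.  230.8] 0.8
```

View pics/w1.png

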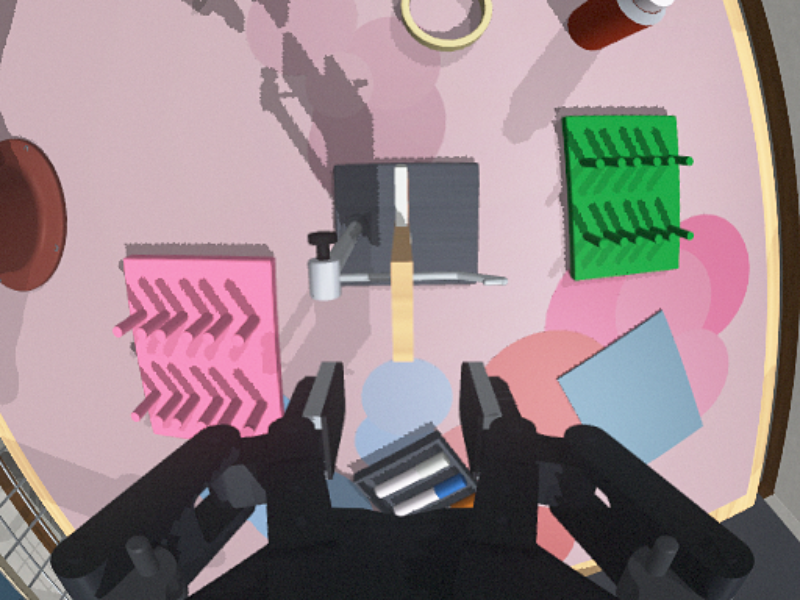

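The wrist picture shows the tab edge-on at (402,310), centred between the jaws. The hook wire runs along row 280 with its tip at (503,281), and the boss is at (323,275). The profile puts the wire bend at about -2.5°, so the tip climbs about 30.5°. Now I descend.

>>> send_rows([
  {"translation": [0.3,0,2],"delta_rot": [0,0,-0.005],"jaw": 4},
  {"translation": [0.3,0,4],"delta_rot": [0,0,-0.005],"jaw": 4},
  {"translation": [0.3,0,6],"delta_rot": [0,0,-0.005],"jaw": 4},
  {"translation": [0.3,0,8],"delta_rot": [0,0,-0.005],"jaw": 4},
  {"translation": [0.3,0,9.5],"delta_rot": [0,0,-0.005],"jaw": 4},
  {"translation": [0.3,0,10.6],"delta_rot": [0,0,-0.005],"jaw": 4},
  {"translation": [0.3,0,10.6],"delta_rot": [0,0,-0.005],"jaw": 4},
  {"translation": [0.3,0,10.6],"delta_rot": [0,0,-0.005],"jaw": 4},
])

```text
time: 2.55
tool_pos: [0.5028, -0.1859, 0.2549]
tool_rot: [0.0, 0.799, 0.601, 0.0]
contact_force: [0.8, 1.1, 0.0]
gripper_width: 0.465
grasp_force: 0.0
```

Run:
```python
from h import *;from plant import *
s=state();print(step(s,[.5015,-.1855,.2535],tool(YAW)),cur(s)[0],s['time'],s['contact_force'],s['gripper_width'])
f=grab_frame('wrist')
d=f['range_z'];v,u=np.mgrid[:384,:512];a=(u-f['cx'])/f['fx'];b=(v-f['cy'])/f['fy'];r=np.hypot(a,b)+1e-9
p=np.stack([a/r*np.tan(r)*d,b/r*np.tan(r)*d,d],-1);w=(p-np.array(f['tvec']))@cv2.Rodrigues(np.array(f['rvec']))[0]
w[(d<=0)|(r>1.4)]=np.nan
ex=np.array([np.cos(YAW),np.sin(YAW)]);D=w[...,:2]-[.502,-.1855];S=D@ex;t=D@[-ex[1],ex[0]];Z=w[...,2]
k=(abs(t)<.03)&(abs(S)<.01)&(Z>.277)&(Z<.29);print('tabtop',k.sum(),S[k].min(),S[k].max(),np.median(Z[k]))
k=(abs(t)<.012)&(S>.012)&(S<.07)&(Z>.2)&(Z<.26)
for lo in range(8,70,3):
    q=k&(S>lo/1000)&(S<(lo+3)/1000)
    if q.sum():print(lo+1.5,q.sum(),np.round(np.percentile(Z[q],[5,50,95])*1000,1),np.round(np.median(t[q])*1000,1))
```

```text
(array([-0.  , -0.14,  0.14]), array([ 0.0007,  0.0001, -0.0022])) [ 0.50281887 -0.18586108  0.25489824] 2.55 [0.82229948 1.0822311  0.00996302] 0.46512266723833706
tabtop 2295 -0.005250650629716064 0.005173697066669069 0.28263570285581746
12.5 23 [214.9 216.9 217.6] 1.3
15.5 32 [214.5 216.6 217.8] 1.1
18.5 64 [215.8 217.8 258.3] -0.2
21.5 240 [216.1 250.9 258.9] 4.7
24.5 109 [215.4 250.6 259.2] 11.3
27.5 67 [213.2 216.5 258.1] 2.6
30.5 91 [213.9 251.9 258.9] 7.4
33.5 68 [214.  216.5 258.9] 2.7
36.5 44 [215.1 217.7 219.1] 1.4
39.5 45 [216.5 219.2 220.9] 1.3
42.5 42 [218.8 220.7 222.6] 1.3
45.5 48 [220.3 222.6 227.9] 1.2
48.5 70 [222.7 226.2 232.4] 1.3
51.5 60 [223.7 230.  232.2] 2.0
54.5 51 [225.6 230.1 231.8] 1.7
57.5 39 [226.6 229.7 231.3] 2.0
60.5 28 [228.4 229.9 231.1] 1.3
```

>>> send_rows([
  {"translation": [0,-0.09,0.12],"delta_rot": [0,0,0],"jaw": 4},
  {"translation": [0,-0.09,0.12],"delta_rot": [0,0,0],"jaw": 3},
  {"translation": [0,-0.09,0.12],"delta_rot": [0,0,0],"jaw": 2},
  {"translation": [0,-0.09,0.12],"delta_rot": [0,0,0],"jaw": 1.4},
  {"translation": [0,-0.09,0.12],"delta_rot": [0,0,0],"jaw": 0.5},
  {"translation": [0,-0.09,0.12],"delta_rot": [0,0,0],"jaw": 0.5},
  {"translation": [0,-0.09,0.12],"delta_rot": [0,0,0],"jaw": 0.5},
  {"translation": [0,-0.09,0.12],"delta_rot": [0,0,0],"jaw": 0.5},
])

```text
time: 3.4
tool_pos: [0.5019, -0.1853, 0.2534]
tool_rot: [0.0, 0.799, 0.601, 0.0]
contact_force: [-0.7, 0.2, 1.2]
gripper_width: 0.107
grasp_force: 60.1
```

```bash
cat >> h.py <<'E'
HANG=np.array([.502,-.1855,.215]);EX=np.array([np.cos(YAW),np.sin(YAW),0]);EZ=np.array([0,0,1.]);EY=np.cross(EZ,EX)
def slotpose(s,a,dS=0): # measured slot (S,t,z mm) and lean from tcp; a = tcp above slot along tab, mm; dS = slot offset across the jaws
    p,R=cur(s);z=R.apply([0,0,1]);y=R.apply([0,1,0]);q=p+z*a/1000+y*dS/1000-[HANG[0],HANG[1],0]
    return np.round(np.array([q@EX,q@EY,q[2]])*1000,2),round(float(np.degrees(np.arctan2(z@EX,-z@EZ))),2)
def stepslot(s,S,t,z,lean,a,dS=0):
    R=tool(YAW,lean);q=np.array([HANG[0],HANG[1],0])+EX*S/1000+EY*t/1000+EZ*z/1000
    return step(s,q-R.apply([0,0,1])*a/1000-R.apply([0,1,0])*dS/1000,R)
def wire(L,b=-2.,c=0): # L: arc length from S=0; returns S,z,lean along the wire with perpendicular offset c
    def pt(L):
        b_=np.radians(b);k=np.radians(33+b)
        if L<7:return np.array([L,215.])
        if L<34:return np.array([7,215.])+(L-7)*np.array([np.cos(b_),np.sin(b_)])
        return np.array([7,215.])+27*np.array([np.cos(b_),np.sin(b_)])+(L-34)*np.array([np.cos(k),np.sin(k)])
    d=pt(L+7)-pt(L-7);m=(pt(L+5)+pt(L-5)+pt(L))/3 if 26<L<42 else pt(L);th=np.arctan2(d[1],d[0])
    return m[0]-c*np.sin(th),m[1]+c*np.cos(th),max(0,np.degrees(th))
E
python3 - <<'E'
from h import *;from plant import *
s=state();print(cur(s)[0],s['contact_force'],s['gripper_width'],s['grasp_force'])
a=cur(s)[0][2]*1000-210.5;print('a',a,slotpose(s,a))
print(stepslot(s,0,1,215,0,a))
E
```

```text
[ 0.50188175 -0.18532559  0.25336092] [-0.72523818  0.22339045  1.21688556] 0.10710009410596692 60.05931794643402
a 42.860916899051944 (array([-1.500e-01,  1.300e-01,  2.105e+02]), 0.02)
(array([ 0.09,  0.02, -0.45]), array([ 0.0003,  0.0001, -0.0017]))
```

>>> send_rows([
  {"translation": [0.02,0,-0.15],"delta_rot": [0,0,0],"jaw": 0.5},
  {"translation": [0.05,0,-0.3],"delta_rot": [0,0,0],"jaw": 0.5},
  {"translation": [0.09,0.02,-0.45],"delta_rot": [0,0,0],"jaw": 0.5},
  {"translation": [0.09,0.02,-0.45],"delta_rot": [0,0,0],"jaw": 0.5},
  {"translation": [0.09,0.3,-0.45],"delta_rot": [0,0,0],"jaw": 0.5},
  {"translation": [0.09,0.6,-0.45],"delta_rot": [0,0,0],"jaw": 0.5},
  {"translation": [0.09,0.9,-0.44],"delta_rot": [0,0,0],"jaw": 0.5},
  {"translation": [0.09,1.2,-0.43],"delta_rot": [0,0,0],"jaw": 0.5},
])

```text
time: 4.2
tool_pos: [0.5139, -0.1879, 0.2573]
tool_rot: [-0.0, 0.799, 0.601, -0.0]
contact_force: [0.1, 0.1, -2.2]
gripper_width: 0.109
grasp_force: 59.7
```

Run:
```python
from h import *;from plant import *
s=state();a=42.9;print(cur(s)[0],s['contact_force'],s['grasp_force'],slotpose(s,a))
for L in(15,18,21,24,27,30,32,34):
    w=wire(L,c=.5);t,r=stepslot(s,w[0],1,w[1],w[2],a);print(L,np.round(w,2),t,r)
```

```text
[ 0.51385523 -0.18785238  0.25732697] [ 0.08591243  0.11913753 -2.17742619] 59.682122468948364 (array([ 12.04,   1.01, 214.43]), -0.01)
15 [ 15.01 215.22   0.  ] [-0.    0.3  -0.08] [-0.0001 -0.     -0.0018]
18 [ 18.01 215.12   0.  ] [ 0.    0.6  -0.07] [-0.0001 -0.     -0.0018]
21 [ 21.01 215.01   0.  ] [ 0.    0.9  -0.06] [-0.0001 -0.     -0.0018]
24 [ 24.01 214.91   0.  ] [ 0.    1.2  -0.05] [-0.0001 -0.     -0.0018]
27 [ 27.01 214.8    0.  ] [ 0.    1.5  -0.04] [-0.0001 -0.     -0.0018]
30 [ 29.9  214.88   4.89] [ 0.    1.42 -0.03] [-0.0855  0.     -0.0018]
32 [ 31.76 215.17   9.66] [ 0.    1.25 -0.01] [-1.688e-01  1.000e-04 -1.800e-03]
34 [ 33.62 215.46  14.5 ] [0.   1.08 0.03] [-2.532e-01  2.000e-04 -1.800e-03]
```

>>> send_rows([
  {"translation": [0,0.3,-0.08],"delta_rot": [0,0,0],"jaw": 0.5},
  {"translation": [0,0.6,-0.07],"delta_rot": [0,0,0],"jaw": 0.5},
  {"translation": [0,0.9,-0.06],"delta_rot": [0,0,0],"jaw": 0.5},
  {"translation": [0,1.2,-0.05],"delta_rot": [0,0,0],"jaw": 0.5},
  {"translation": [0,1.5,-0.04],"delta_rot": [0,0,0],"jaw": 0.5},
  {"translation": [0,1.42,-0.03],"delta_rot": [-0.085,0,0],"jaw": 0.5},
  {"translation": [0,1.25,-0.01],"delta_rot": [-0.17,0,0],"jaw": 0.5},
  {"translation": [0,1.08,0.03],"delta_rot": [-0.253,0,0],"jaw": 0.5},
])

```text
time: 5.0
tool_pos: [0.5242, -0.1908, 0.2573]
tool_rot: [0.102, 0.793, 0.596, 0.077]
contact_force: [0.4, -0.0, -1.0]
gripper_width: 0.105
grasp_force: 59.7
```

Run:
```python
from h import *;from plant import *
s=state();a=42.9;print(cur(s)[0],s['contact_force'],s['ft_torque'],s['grasp_force'],slotpose(s,a))
for L,c in((34,.5),(35.5,.8),(37,1.2),(38.5,1.7),(40,2.2),(42,2.8),(44,3.2)):
    w=wire(L,c=c);t,r=stepslot(s,w[0],1,w[1],w[2],a);print(L,np.round(w,2),t,r)
```

```text
[ 0.52418844 -0.19080694  0.25732861] [ 0.40357229 -0.00445583 -0.96231512] [ 0.0499427   0.2337931  -0.00562275] 59.70746576786041 (array([ 33.66,   0.99, 215.83]), 14.68)
34 [ 33.62 215.46  14.5 ] [-0.    0.    0.03] [ 0.0031  0.0005 -0.0016]
35.5 [ 34.85 216.23  18.13] [-0.   -0.13 -0.  ] [-0.0602  0.0005 -0.0016]
37 [ 36.02 217.08  21.73] [-0.   -0.27 -0.03] [-0.1231  0.0006 -0.0015]
38.5 [ 37.09 218.    25.28] [-0.   -0.4  -0.05] [-0.185   0.0006 -0.0015]
40 [ 38.07 219.08  28.75] [-0.   -0.53 -0.07] [-0.2455  0.0007 -0.0015]
42 [ 39.4  220.58  31.  ] [-0.   -0.53 -0.14] [-0.2848  0.0007 -0.0015]
44 [ 40.91 221.95  31.  ] [-0.   -0.35 -0.24] [-0.2848  0.0007 -0.0015]
```

>>> send_rows([
  {"translation": [0,-0.13,0],"delta_rot": [-0.06,0,0],"jaw": 0.5},
  {"translation": [0,-0.27,-0.03],"delta_rot": [-0.123,0,0],"jaw": 0.5},
  {"translation": [0,-0.4,-0.05],"delta_rot": [-0.185,0,0],"jaw": 0.5},
  {"translation": [0,-0.53,-0.07],"delta_rot": [-0.245,0,0],"jaw": 0.5},
  {"translation": [0,-0.53,-0.14],"delta_rot": [-0.285,0,0],"jaw": 0.5},
  {"translation": [0,-0.44,-0.19],"delta_rot": [-0.285,0,0],"jaw": 0.5},
  {"translation": [0,-0.35,-0.22],"delta_rot": [-0.285,0,0],"jaw": 0.5},
  {"translation": [0,-0.35,-0.22],"delta_rot": [-0.285,0,0],"jaw": 0.5},
])

```text
time: 5.8
tool_pos: [0.5206, -0.1898, 0.259]
tool_rot: [0.212, 0.77, 0.58, 0.16]
contact_force: [-0.5, -0.4, -1.4]
gripper_width: 0.106
grasp_force: 59.7
```

Run:
```python
from h import *;from plant import *
a=42.9
s=state();F=s['contact_force'];print(cur(s)[0],F,s['ft_torque'],s['grasp_force'],slotpose(s,a))
ps={}
for n in('scene','wrist'):
    f=grab_frame(n);pickle.dump(f,open(n+'2.pkl','wb'));ps[n]=f['pixels']
print(state()['contact_force'])
A=cv2.resize(ps['scene'][150:275,180:290],(528,600),interpolation=2)
cv2.imwrite('pics/c2.png',A);cv2.imwrite('pics/w2.png',cv2.resize(ps['wrist'][100:340,120:440],(800,600)))
```

```text
[ 0.52059815 -0.1898493   0.25898954] [-0.47715207 -0.42877366 -1.38978006] [0.13607394 0.34387371 0.01835646] 59.71819996833801 (array([ 41.06,   0.9 , 222.15]), 30.83)
[ 0.04746919 -0.42793565 -1.297341  ]
```

View pics/c2.png

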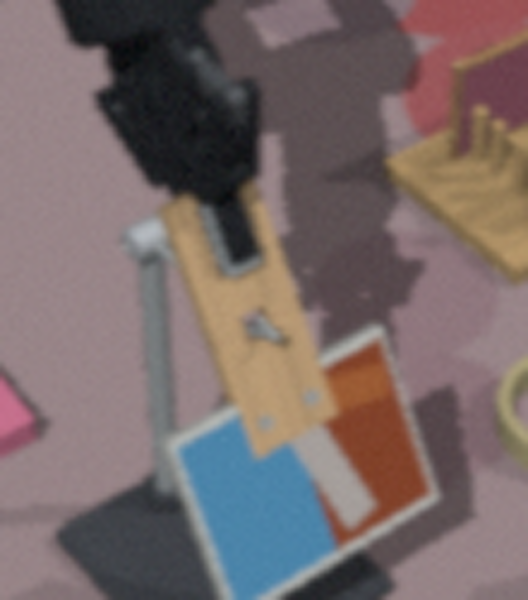

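The crop shows the panel leaned on the wire with the barb at (265,325) just outside the slot. Now I feel for the slot's lower edge.

>>> send_rows([
  {"translation": [0,0,-0.03],"delta_rot": [0,0,0],"jaw": 0.5},
  {"translation": [0,0,-0.06],"delta_rot": [0,0,0],"jaw": 0.5},
  {"translation": [0,0,-0.09],"delta_rot": [0,0,0],"jaw": 0.5},
  {"translation": [0,0,-0.12],"delta_rot": [0,0,0],"jaw": 0.5},
  {"translation": [0,0,-0.15],"delta_rot": [0,0,0],"jaw": 0.5},
  {"translation": [0,0,-0.15],"delta_rot": [0,0,0],"jaw": 0.5},
  {"translation": [0,0,-0.15],"delta_rot": [0,0,0],"jaw": 0.5},
  {"translation": [0,0,-0.15],"delta_rot": [0,0,0],"jaw": 0.5},
])

```text
time: 6.7
tool_pos: [0.5195, -0.1895, 0.2596]
tool_rot: [0.213, 0.77, 0.579, 0.16]
contact_force: [4.9, -1.7, -3.6]
gripper_width: 0.109
grasp_force: 58.9
```

Run:
```python
from h import *;from plant import *
a=42.9;s=state();F=s['contact_force'];print(F,cur(s)[1].inv().apply(F),s['ft_torque'],slotpose(s,a))
```

```text
[ 4.89722185 -1.74135815 -3.59549831] [-0.31492016  2.61084299  5.74691589] [-0.08386153 -0.12517734  0.06024918] (array([ 39.94,   0.99, 222.73]), 30.84)
```

>>> send_rows([
  {"translation": [0,0,0.1],"delta_rot": [0,0,0],"jaw": 0.5},
  {"translation": [0,0,0.21],"delta_rot": [0,0,0],"jaw": 0.5},
  {"translation": [0,0,0.21],"delta_rot": [0,0,0],"jaw": 0.5},
  {"translation": [0,0.1,0.21],"delta_rot": [0,0,0],"jaw": 0.5},
  {"translation": [0,0.2,0.21],"delta_rot": [0,0,0],"jaw": 0.5},
  {"translation": [0,0.3,0.21],"delta_rot": [0,0,0],"jaw": 0.5},
  {"translation": [0,0.4,0.21],"delta_rot": [0,0,0],"jaw": 0.5},
  {"translation": [0,0.4,0.21],"delta_rot": [0,0,0],"jaw": 0.5},
])

```text
time: 7.5
tool_pos: [0.5239, -0.1907, 0.2601]
tool_rot: [0.212, 0.77, 0.58, 0.16]
contact_force: [-0.2, -0.3, -1.0]
gripper_width: 0.11
grasp_force: 59.7
```

```bash
cat > q.py <<'E'
from h import *;from plant import *
a=42.9;s=state();F=s['contact_force'];P,l=slotpose(s,a);d=P[[0,2]]-[33.98,214.06]
print('Ftool',np.round(cur(s)[1].inv().apply(F),2),'tq',np.round(s['ft_torque'],2),P,l,'s',d@[.857,.515],'c',d@[-.515,.857])
E
python3 q.py
```

```text
Ftool [-0.33 -0.62  0.76] tq [ 0.14  0.31 -0.  ] [ 44.47   0.97 223.26] 30.83 s 13.727929999999995 c 2.482049999999989
```

>>> send_rows([
  {"translation": [0,0.03,-0.01],"delta_rot": [0,0,0],"jaw": 0.5},
  {"translation": [0,0.06,-0.01],"delta_rot": [0,0,0],"jaw": 0.5},
  {"translation": [0,0.09,-0.01],"delta_rot": [0,0,0],"jaw": 0.5},
  {"translation": [0,0.12,-0.01],"delta_rot": [0,0,0],"jaw": 0.5},
  {"translation": [0,0.15,-0.01],"delta_rot": [0,0,0],"jaw": 0.5},
  {"translation": [0,0.18,-0.01],"delta_rot": [0,0,0],"jaw": 0.5},
  {"translation": [0,0.18,-0.01],"delta_rot": [0,0,0],"jaw": 0.5},
  {"translation": [0,0.18,-0.01],"delta_rot": [0,0,0],"jaw": 0.5},
])

```text
time: 8.3
tool_pos: [0.5252, -0.1911, 0.2609]
tool_rot: [0.212, 0.77, 0.579, 0.16]
contact_force: [-0.3, 0.5, -1.5]
gripper_width: 0.112
grasp_force: 59.7
```

```bash
python3 q.py
```

```text
Ftool [ 0.37 -1.13  1.11] tq [0.11 0.43 0.04] [ 45.83   0.96 224.07] 30.83 s 15.310599999999997 c 2.475819999999991
```

>>> send_rows([
  {"translation": [0,0.04,-0.01],"delta_rot": [0,0,0],"jaw": 0.5},
  {"translation": [0,0.08,-0.01],"delta_rot": [0,0,0],"jaw": 0.5},
  {"translation": [0,0.12,-0.01],"delta_rot": [0,0,0],"jaw": 0.5},
  {"translation": [0,0.16,-0.01],"delta_rot": [0,0,0],"jaw": 0.5},
  {"translation": [0,0.2,-0.01],"delta_rot": [0,0,0],"jaw": 0.5},
  {"translation": [0,0.24,-0.01],"delta_rot": [0,0,0],"jaw": 0.5},
  {"translation": [0,0.24,-0.01],"delta_rot": [0,0,0],"jaw": 0.5},
  {"translation": [0,0.24,-0.01],"delta_rot": [0,0,0],"jaw": 0.5},
])

```text
time: 9.1
tool_pos: [0.5271, -0.1916, 0.2622]
tool_rot: [0.212, 0.77, 0.58, 0.16]
contact_force: [-0.2, 0.2, -1.9]
gripper_width: 0.107
grasp_force: 59.7
```

```bash
python3 q.py
```

```text
Ftool [ 0.1  -1.17  1.46] tq [ 0.12  0.42 -0.04] [ 47.82   0.99 225.36] 30.82 s 17.68038000000001 c 2.5565000000000078
```

>>> send_rows([
  {"translation": [0,0.07,0.01],"delta_rot": [0,0,0],"jaw": 0.5},
  {"translation": [0,0.14,0.01],"delta_rot": [0,0,0],"jaw": 0.5},
  {"translation": [0,0.21,0.01],"delta_rot": [0,0,0],"jaw": 0.5},
  {"translation": [0,0.28,0.01],"delta_rot": [0,0,0],"jaw": 0.5},
  {"translation": [0,0.35,0.01],"delta_rot": [0,0,0],"jaw": 0.5},
  {"translation": [0,0.42,0.01],"delta_rot": [0,0,0],"jaw": 0.5},
  {"translation": [0,0.42,0.01],"delta_rot": [0,0,0],"jaw": 0.5},
  {"translation": [0,0.42,0.01],"delta_rot": [0,0,0],"jaw": 0.5},
])

```text
time: 9.9
tool_pos: [0.5306, -0.1927, 0.2643]
tool_rot: [0.212, 0.77, 0.58, 0.16]
contact_force: [0.2, 0.4, -2.1]
gripper_width: 0.109
grasp_force: 59.7
```

```bash
python3 q.py
```

```text
Ftool [ 0.41 -1.    1.79] tq [ 0.1   0.43 -0.01] [ 51.49   0.96 227.43] 30.82 s 21.891620000000007 c 2.4404400000000006
```

>>> send_rows([
  {"translation": [0,0.1,0],"delta_rot": [0,0,0],"jaw": 0.5},
  {"translation": [0,0.2,0],"delta_rot": [0,0,0],"jaw": 0.5},
  {"translation": [0,0.3,0],"delta_rot": [0,0,0],"jaw": 0.5},
  {"translation": [0,0.4,0],"delta_rot": [0,0,0],"jaw": 0.5},
  {"translation": [0,0.5,0],"delta_rot": [0,0,0],"jaw": 0.5},
  {"translation": [0,0.6,0],"delta_rot": [0,0,0],"jaw": 0.5},
  {"translation": [0,0.6,0],"delta_rot": [0,0,0],"jaw": 0.5},
  {"translation": [0,0.6,0],"delta_rot": [0,0,0],"jaw": 0.5},
])

```text
time: 10.7
tool_pos: [0.5356, -0.1941, 0.2674]
tool_rot: [0.212, 0.77, 0.58, 0.16]
contact_force: [0.5, -0.7, -1.1]
gripper_width: 0.109
grasp_force: 59.7
```

```bash
python3 q.py
```

```text
Ftool [-0.51 -0.03  1.26] tq [0.08 0.42 0.08] [ 56.65   0.94 230.52] 30.82 s 27.905090000000005 c 2.431170000000006
```

Clear so far. Next I go off the tip, to s = 42.

>>> send_rows([
  {"translation": [0,0.15,0],"delta_rot": [0,0,0],"jaw": 0.5},
  {"translation": [0,0.3,0],"delta_rot": [0,0,0],"jaw": 0.5},
  {"translation": [0,0.5,0],"delta_rot": [0,0,0],"jaw": 0.5},
  {"translation": [0,0.7,0],"delta_rot": [0,0,0],"jaw": 0.5},
  {"translation": [0,0.9,0],"delta_rot": [0,0,0],"jaw": 0.5},
  {"translation": [0,1.2,0],"delta_rot": [0,0,0],"jaw": 0.5},
  {"translation": [0,1.6,0],"delta_rot": [0,0,0],"jaw": 0.5},
  {"translation": [0,2.0,0],"delta_rot": [0,0,0],"jaw": 0.5},
])

```text
time: 11.5
tool_pos: [0.5524, -0.1989, 0.2778]
tool_rot: [0.212, 0.77, 0.58, 0.16]
contact_force: [0.3, -0.1, -1.6]
gripper_width: 0.106
grasp_force: 59.7
```

```bash
python3 q.py
python3 - <<'E'
from h import *;from plant import *
s=state();RY=np.radians(-16.3);a=42.9
# next: out along stand x and upright, high
R=tool(YAW,0);slot=np.array([.502,-.1855,0])+EX*.110+[0,0,.330];print(step(s,slot+[0,0,a/1000],R))
# rack gap: gap estimate
g=np.array([.4765,.2120]);slot=np.r_[g,.016+.132+.10];print('above rack world tcp',slot+[0,0,.0429],step(s,slot+[0,0,.0429],tool(RY)))
E
```

```text
Ftool [ 0.   -0.61  1.55] tq [ 0.13  0.45 -0.07] [ 74.15   0.95 240.97] 30.83 s 48.28434000000001 c 2.3743199999999915
(array([-0.09,  9.84, -5.2 ]), array([ 5.381e-01,  5.000e-04, -1.600e-03]))
above rack world tcp [0.4765 0.212  0.2909] (array([ 37.38, -15.37, -10.7 ]), array([ 0.5381, -0.001 ,  0.0035]))
```

The slot is past the tip with no load on the wire. Now I bring the panel upright and move it outward.

>>> send_rows([
  {"translation": [0,1.6,-0.8],"delta_rot": [0,0,0],"jaw": 0.5},
  {"translation": [0,3.2,-1.7],"delta_rot": [0.05,0,0],"jaw": 0.5},
  {"translation": [0,4.8,-2.6],"delta_rot": [0.14,0,0],"jaw": 0.5},
  {"translation": [0,6.4,-3.5],"delta_rot": [0.24,0,0],"jaw": 0.5},
  {"translation": [0,8,-4.3],"delta_rot": [0.34,0,0],"jaw": 0.5},
  {"translation": [0,9.2,-4.9],"delta_rot": [0.44,0,0],"jaw": 0.5},
  {"translation": [-0.1,9.8,-5.2],"delta_rot": [0.51,0,0],"jaw": 0.5},
  {"translation": [-0.1,9.8,-5.2],"delta_rot": [0.538,0,0],"jaw": 0.5},
])

```text
time: 12.3
tool_pos: [0.6089, -0.2165, 0.3733]
tool_rot: [0.0, 0.799, 0.601, 0.0]
contact_force: [-0.0, 0.5, -1.5]
gripper_width: 0.109
grasp_force: 59.7
```

Run:
```python
from h import *;from plant import *
s=state();RY=np.radians(-16.3);a=42.9
print(cur(s)[0],s['grasp_force'],s['contact_force'])
print(step(s,cur(s)[0]+EY*.15,tool(YAW)));print(step(s,[.4765,.212,.30],tool(RY)))
```

```text
[ 0.60886096 -0.2164591   0.37325356] 59.67995524406433 [-0.02479509  0.51469818 -1.49160797]
(array([15.  , -0.02, -0.  ]), array([ 0.0008,  0.0003, -0.0016]))
(array([ 37.5, -24.6,   7.3]), array([0.0008, 0.0003, 0.0037]))
```

>>> send_rows([
  {"translation": [2,0,0],"delta_rot": [0,0,0],"jaw": 0.5},
  {"translation": [5,0,0],"delta_rot": [0,0,0],"jaw": 0.5},
  {"translation": [8.5,0,0],"delta_rot": [0,0,0],"jaw": 0.5},
  {"translation": [12,0,0],"delta_rot": [0,0,0],"jaw": 0.5},
  {"translation": [15,-0.5,0],"delta_rot": [0,0,0],"jaw": 0.5},
  {"translation": [17.5,-2.7,0],"delta_rot": [0,0,0],"jaw": 0.5},
  {"translation": [20,-5.5,0],"delta_rot": [0,0,0],"jaw": 0.5},
  {"translation": [22.5,-8.2,0],"delta_rot": [0,0,0],"jaw": 0.5},
])

```text
time: 13.1
tool_pos: [0.5897, 0.0244, 0.3716]
tool_rot: [-0.0, 0.799, 0.601, 0.0]
contact_force: [-0.3, 0.4, -0.9]
gripper_width: 0.111
grasp_force: 59.7
```

>>> send_rows([
  {"translation": [2.5,-2.7,0],"delta_rot": [0,0,0],"jaw": 0.5},
  {"translation": [5,-5.5,0],"delta_rot": [0,0,0],"jaw": 0.5},
  {"translation": [7.5,-8.2,0],"delta_rot": [0,0,0],"jaw": 0.5},
  {"translation": [10,-10.9,0],"delta_rot": [0,0,0],"jaw": 0.5},
  {"translation": [12.5,-13.6,0],"delta_rot": [0,0,0],"jaw": 0.5},
  {"translation": [14,-15.5,0],"delta_rot": [0,0,0],"jaw": 0.5},
  {"translation": [15,-16.4,0],"delta_rot": [0,0,0],"jaw": 0.5},
  {"translation": [15,-16.4,0],"delta_rot": [0,0,0.004],"jaw": 0.5},
])

```text
time: 13.9
tool_pos: [0.474, 0.2137, 0.3723]
tool_rot: [0.0, 0.8, 0.6, 0.0]
contact_force: [-0.3, -0.4, -2.0]
gripper_width: 0.109
grasp_force: 59.7
```

Run:
```python
from h import *;from plant import *
f=grab_frame('wrist');pickle.dump(f,open('w3.pkl','wb'));cv2.imwrite('pics/w3.png',cv2.resize(f['pixels'],(800,600)))
s=state();RY=np.radians(-16.3);p=cur(s)[0];print(p,s['time'],s['contact_force'])
print(step(s,[.4765,.212,.30],tool(RY)))
d=f['range_z'];v,u=np.mgrid[:384,:512];a=(u-f['cx'])/f['fx'];b=(v-f['cy'])/f['fy'];r=np.hypot(a,b)+1e-9
q=np.stack([a/r*np.tan(r)*d,b/r*np.tan(r)*d,d],-1);w=(q-np.array(f['tvec']))@cv2.Rodrigues(np.array(f['rvec']))[0]
w[(d<=0)|(r>1.4)]=np.nan
ex=np.array([np.cos(RY),np.sin(RY)]);D=w[...,:2]-[.4765,.212];S=D@ex;t=D@[-ex[1],ex[0]];Z=w[...,2]
def rep(n,k):
    if k.sum()>5:print(n,k.sum(),'S',np.round(np.percentile(S[k],[2,50,98])*1000,1),'t',np.round(np.percentile(t[k],[2,50,98])*1000,1),'Z',np.round(np.percentile(Z[k],[2,50,98])*1000,1))
rep('near',(abs(S+.042)<.015)&(abs(t)<.07)&(Z>.09)&(Z<.105));rep('far',(abs(S-.042)<.015)&(abs(t)<.07)&(Z>.08)&(Z<.095))
for i in(-1,1):
  for j in(-1,1):rep(f'dowel{i}{j}',(abs(S-i*.012)<.007)&(abs(t-j*.04)<.012)&(Z>.05)&(Z<.068))
rep('base',(abs(S)<.1)&(abs(t)<.12)&(Z>.012)&(Z<.02))
rep('panelboard',(abs(S)<.02)&(abs(t)<.09)&(Z>.19)&(Z<.305))
for z in(.20,.22,.24,.26,.28):rep(f'pb{z}',(abs(S)<.025)&(t<-.03)&(t>-.08)&(Z>z)&(Z<z+.02))
```

```text
[0.4746422  0.21277793 0.37220814] 13.95 [-0.20400676  0.34434017 -2.10280337]
(array([-0.02,  0.2 ,  7.22]), array([0.0006, 0.0003, 0.    ]))
near 487 S [-45.9 -41.6 -37.5] t [-51.7   2.9  53.3] Z [91.8 96.2 97.9]
far 462 S [37.  41.  45.5] t [-51.6   3.3  54.3] Z [81.2 86.2 87.8]
dowel-1-1 13 S [-17.1 -15.6 -15.4] t [-43.9 -39.2 -37.1] Z [50.2 61.  61.7]
dowel-11 21 S [-16.6 -13.6 -12. ] t [34.6 38.9 43.5] Z [59.3 61.2 63.9]
dowel1-1 34 S [ 7.6 11.5 15.3] t [-45.4 -39.2 -36.5] Z [51.3 60.9 62.9]
dowel11 39 S [ 7.1 11.5 14.8] t [34.5 39.1 43.5] Z [58.8 61.4 63.3]
base 5716 S [-68.2   6.8  67.4] t [-88.3  14.   87.2] Z [14.5 16.3 18.2]
panelboard 777 S [-7.7 -3.5  1. ] t [25.3 45.  65.9] Z [252.8 297.4 302.2]
```

View pics/w3.png

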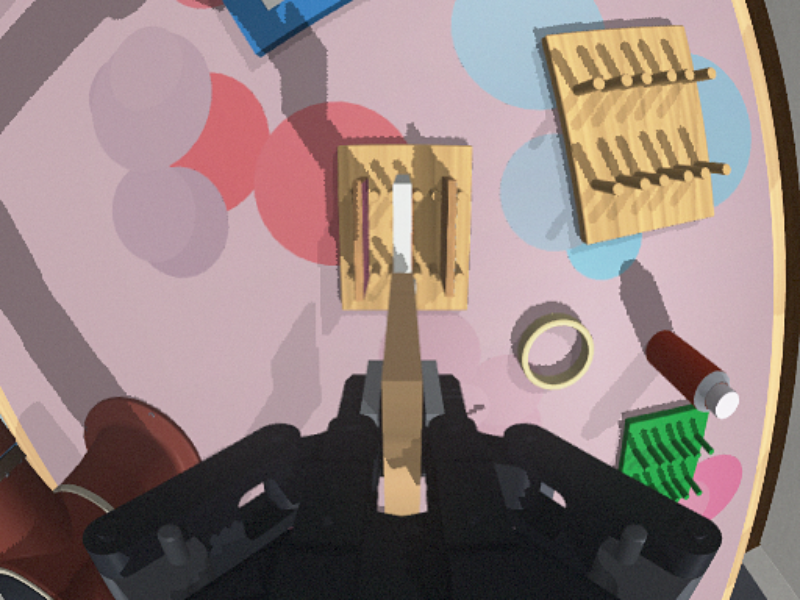

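The wrist picture shows the board's top edge at (402,225), between the two blanks at (362,240) and (450,240). I check the panel's tilt with the scene camera.

```bash
cat > t.py <<'E'
from h import *;from plant import *
f=grab_frame('scene');w=cloud(f);s=state();p=cur(s)[0]*1000
RY=np.radians(-16.3);ex=np.array([np.cos(RY),np.sin(RY)]);D=w[...,:2]-[.4765,.212];S=D@ex*1000;t=D@[-ex[1],ex[0]]*1000;Z=w[...,2]*1000
foot=p[2]-42.9-132
d=(p[:2]/1000-[.4765,.212]);print('tcp S,t',d@ex*1000,d@[-ex[1],ex[0]]*1000,'foot z',foot,s['contact_force'])
k=(abs(S-d@ex*1000)<20)&(Z>foot+5)&(Z<foot+96)&(abs(t)<62)
A=np.c_[Z[k],t[k],np.ones(k.sum())];x=S[k];g=np.ones(len(x),bool)
for _ in range(4):
    c=np.linalg.lstsq(A[g],x[g],rcond=None)[0];g=abs(x-A@c)<3
print(g.sum(),len(x),'tilt deg',np.degrees(np.arctan(c[0])),'yaw',np.degrees(np.arctan(c[1])),'face S at foot',c[0]*foot+c[2],'at top',c[0]*(foot+100)+c[2])
k=(abs(S-d@ex*1000)<20)&(Z>foot-10)&(Z<foot+100)&(abs(t)<80);print('t',np.percentile(t[k],[1,99]),'Z',np.percentile(Z[k],[1,99]))
for n,lo,hi,z0,z1 in(('near',-60,-30,75,94),('far',30,60,70,84)):
    k=(S>lo)&(S<hi)&(Z>z0)&(Z<z1)&(abs(t)<50);print(n,k.sum(),np.percentile(S[k],[5,50,95]))
E
python3 t.py
```

```text
tcp S,t -1.4797878683898018 -0.18984454744679255 foot z 197.31605574586115 [-0.21813375  0.09783744 -1.54528408]
748 786 tilt deg 0.16344287497138257 yaw -0.1873292793794706 face S at foot 1.1956742322363634 at top 1.4809366367210348
t [-67.03669093  63.13390397] Z [198.41222955 296.76622262]
near 108 [-42.85813566 -38.95923015 -36.48846887]
far 83 [42.55693468 44.94392686 48.01189227]
```

>>> send_rows([
  {"translation": [0,0.23,1.5],"delta_rot": [0,0,0],"jaw": 0.5},
  {"translation": [0,0.23,3.5],"delta_rot": [0,0,0],"jaw": 0.5},
  {"translation": [0,0.23,5.5],"delta_rot": [0,0,0],"jaw": 0.5},
  {"translation": [0,0.23,7.5],"delta_rot": [0,0,0],"jaw": 0.5},
  {"translation": [0,0.23,9.5],"delta_rot": [0,0,0],"jaw": 0.5},
  {"translation": [0,0.23,11.3],"delta_rot": [0,0,0],"jaw": 0.5},
  {"translation": [0,0.23,12.2],"delta_rot": [0,0,0],"jaw": 0.5},
  {"translation": [0,0.23,12.2],"delta_rot": [0,0,0],"jaw": 0.5},
])

```text
time: 14.8
tool_pos: [0.4763, 0.211, 0.2478]
tool_rot: [-0.001, 0.801, 0.599, -0.002]
contact_force: [0.4, 0.6, -1.5]
gripper_width: 0.106
grasp_force: 59.7
```

```bash
python3 t.py
python3 - <<'E'
from plant import *;import cv2,numpy as np
p=grab_frame('wrist')['pixels'];q=grab_frame('scene')['pixels']
cv2.imwrite('pics/c4.png',np.hstack([cv2.resize(p[60:240,180:330],(400,480)),cv2.resize(q[110:220,230:345],(400,480),interpolation=2)]))
E
```

```text
tcp S,t 0.5357808470599568 -0.44398402257043124 foot z 74.57922709077883 [ 0.731255   -0.00328656 -1.67706433]
599 647 tilt deg 0.18922409906817597 yaw -0.21906390900406744 face S at foot 2.7919729119453645 at top 3.1222324679522555
t [-68.20939301  62.14641843] Z [ 74.53445875 174.08779523]
near 15 [-45.63568499 -38.64639978 -34.95013202]
far 82 [41.0904282  44.72397516 48.37831224]
```

View pics/c4.png

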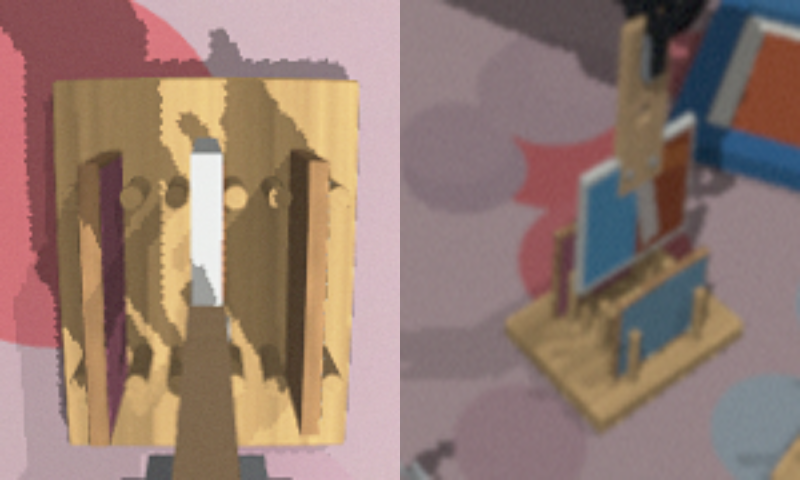

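The wrist crop shows the board edge (centre at column 206) midway between the middle gap's dowels at columns 177 and 236. I lower it in.

>>> send_rows([
  {"translation": [0,0,0.8],"delta_rot": [0,0,0],"jaw": 0.5},
  {"translation": [0,0,1.6],"delta_rot": [0,0,0],"jaw": 0.5},
  {"translation": [0,0,2.4],"delta_rot": [0,0,0],"jaw": 0.5},
  {"translation": [0,0,3.2],"delta_rot": [0,0,0],"jaw": 0.5},
  {"translation": [0,0,4.0],"delta_rot": [0,0,0],"jaw": 0.5},
  {"translation": [0,0,4.8],"delta_rot": [0,0,0],"jaw": 0.5},
  {"translation": [0,0,5.4],"delta_rot": [0,0,0],"jaw": 0.5},
  {"translation": [0,0,5.4],"delta_rot": [0,0,0],"jaw": 0.5},
])

```text
time: 15.75
tool_pos: [0.4762, 0.2119, 0.1951]
tool_rot: [-0.0, 0.8, 0.6, -0.001]
contact_force: [-0.0, 0.1, -0.7]
gripper_width: 0.11
grasp_force: 59.6
```

```bash
python3 t.py
```

```text
tcp S,t 0.14269148388058642 0.05198888272895953 foot z 20.9837934759791 [-0.19325185 -0.31157094 -1.2836495 ]
456 523 tilt deg 0.2677635677872748 yaw -0.08674853685068003 face S at foot 2.804657591350895 at top 3.271996581100936
t [-77.46164551  62.90505323] Z [ 13.51297141 120.41644546]
near 40 [-46.45994362 -39.33312715 -35.82078781]
far 79 [40.14615852 45.06995345 47.40483639]
```

Foot about 5 mm above the base, no lateral force. I ease down until it touches.

>>> send_rows([
  {"translation": [0,0,0.1],"delta_rot": [0,0,0],"jaw": 0.5},
  {"translation": [0,0,0.2],"delta_rot": [0,0,0],"jaw": 0.5},
  {"translation": [0,0,0.3],"delta_rot": [0,0,0],"jaw": 0.5},
  {"translation": [0,0,0.37],"delta_rot": [0,0,0],"jaw": 0.5},
  {"translation": [0,0,0.43],"delta_rot": [0,0,0],"jaw": 0.5},
  {"translation": [0,0,0.49],"delta_rot": [0,0,0],"jaw": 0.5},
  {"translation": [0,0,0.52],"delta_rot": [0,0,0],"jaw": 0.5},
  {"translation": [0,0,0.52],"delta_rot": [0,0,0],"jaw": 0.5},
])

```text
time: 16.6
tool_pos: [0.4769, 0.2121, 0.1912]
tool_rot: [-0.0, 0.8, 0.6, -0.0]
contact_force: [0.0, 0.2, -1.2]
gripper_width: 0.113
grasp_force: 59.6
```

```bash
python3 t.py|head -1
```

```text
tcp S,t 0.35034895188883947 0.20341626350364087 foot z 16.357957923022695 [ 0.22249619 -0.5102472  -0.437524  ]
```

>>> send_rows([
  {"translation": [0,0,0.04],"delta_rot": [0,0,0],"jaw": 0.5},
  {"translation": [0,0,0.08],"delta_rot": [0,0,0],"jaw": 0.5},
  {"translation": [0,0,0.1],"delta_rot": [0,0,0],"jaw": 0.5},
  {"translation": [0,0,0.1],"delta_rot": [0,0,0],"jaw": 0.5},
  {"translation": [0,0,0.1],"delta_rot": [0,0,0],"jaw": 0.5},
  {"translation": [0,0,0.1],"delta_rot": [0,0,0],"jaw": 0.5},
  {"translation": [0,0,0.1],"delta_rot": [0,0,0],"jaw": 0.5},
  {"translation": [0,0,0.1],"delta_rot": [0,0,0],"jaw": 0.5},
])

```text
time: 17.45
tool_pos: [0.4772, 0.2121, 0.1911]
tool_rot: [0.0, 0.8, 0.599, 0.0]
contact_force: [-1.6, -1.5, 5.4]
gripper_width: 0.106
grasp_force: 60.7
```

```bash
python3 t.py|head -1
```

```text
tcp S,t 0.6744782446412649 0.30400616546393067 foot z 16.242350607068147 [-2.46275687 -1.51758125  5.43166622]
```

Contact on the base at the expected height. I release and retreat straight up.

>>> send_rows([
  {"translation": [0,0,0.05],"delta_rot": [0,0,0],"jaw": 1.2},
  {"translation": [0,0,0],"delta_rot": [0,0,0],"jaw": 1.6},
  {"translation": [0,0,0],"delta_rot": [0,0,0],"jaw": 2.2},
  {"translation": [0,0,0],"delta_rot": [0,0,0],"jaw": 3},
  {"translation": [0,0,0],"delta_rot": [0,0,0],"jaw": 4},
  {"translation": [0,0,0],"delta_rot": [0,0,0],"jaw": 4},
  {"translation": [0,0,0],"delta_rot": [0,0,0],"jaw": 4},
  {"translation": [0,0,0],"delta_rot": [0,0,0],"jaw": 4},
])

```text
time: 18.3
tool_pos: [0.4769, 0.2121, 0.1903]
tool_rot: [-0.0, 0.8, 0.6, 0.0]
contact_force: [-0.2, 0.4, -0.3]
gripper_width: 0.471
grasp_force: 0.0
```

>>> send_rows([
  {"translation": [0,0,-1],"delta_rot": [0,0,0],"jaw": 4},
  {"translation": [0,0,-2.5],"delta_rot": [0,0,0],"jaw": 4},
  {"translation": [0,0,-4.5],"delta_rot": [0,0,0],"jaw": 4},
  {"translation": [0,0,-7],"delta_rot": [0,0,0],"jaw": 4},
  {"translation": [0,0,-10],"delta_rot": [0,0,0],"jaw": 4},
  {"translation": [0,0,-12],"delta_rot": [0,0,0],"jaw": 4},
  {"translation": [0,0,-12],"delta_rot": [0,0,0],"jaw": 4},
  {"translation": [0,0,-12],"delta_rot": [0,0,0],"jaw": 4},
])

```text
time: 19.1
tool_pos: [0.4771, 0.2121, 0.3111]
tool_rot: [0.0, 0.8, 0.6, 0.001]
contact_force: [0.0, -0.4, -0.2]
gripper_width: 0.466
grasp_force: 0.0
```

```bash
python3 - <<'E'
from plant import *;import cv2,numpy as np
p=grab_frame('wrist')['pixels'];q=grab_frame('scene')['pixels']
cv2.imwrite('pics/c5.png',np.hstack([cv2.resize(p[60:300,150:360],(400,480)),cv2.resize(q[110:240,180:345],(400,315),interpolation=2)[:480] if 0 else cv2.resize(q[110:240,200:330],(400,480),interpolation=2)]))
E
sed 's/foot=p\[2\]-42.9-132/foot=16/;s/abs(S-d@ex\*1000)<20/abs(S)<20/' t.py > t2.py; python3 t2.py
```

```text
tcp S,t -0.19458109022495623 -0.1813933491087098 foot z 16 [-0.03576333  0.50462197 -0.75076917]
416 495 tilt deg -0.1208028415052386 yaw 0.008059793667663651 face S at foot 4.750783643615546 at top 4.539942598189367
t [-76.56501519  62.79174091] Z [ 13.95122622 115.66479286]
near 52 [-42.00762991 -39.00046863 -36.65415228]
far 79 [42.2014464  45.06751648 47.34637186]
```

View pics/c5.png

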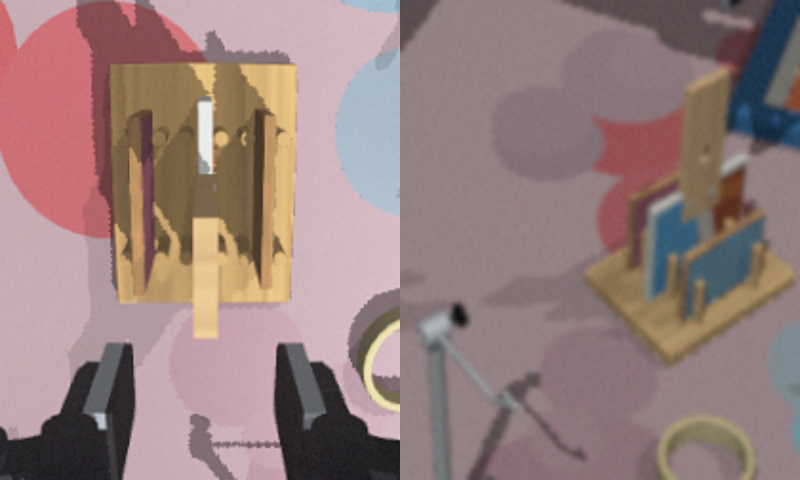

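The panel stands upright in the middle gap (crop (205,135) in the wrist view, (700,190) in the scene view). The gripper is clear of it, the blanks and tape are untouched, and the hook is empty.

```bash
python3 -c "
from plant import *
print(job_done())"
```

```text
the job is handed in; nothing more can be done
None
```

The panel stands upright and fully down in the middle gap of the small wooden rack, held only by its tab and eased off the hook with at most about 5 N felt on the wire; the job is handed in at about 19 s, with no verdict returned.

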